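Nest the master disc for measuring

ROBOT

A 6-joint arm with a two-finger parallel gripper is mounted at the origin on the work surface. World frame = base frame: x ahead of the robot, y to its left, z up, the work surface at z = 0. Lengths are in m, angles in degrees, forces in N, time in s.
With the tool pointing down it reaches from about 0.375 to 0.75 m from the base axis. Payload 9 kg.
Tool frame: the origin (TCP) lies where the fingers leave the gripper's body, on its centre line; the fingertips stand finger_overhang ahead of it and the grasp point (between the pads) lies 54 mm ahead of it (finger_overhang is the distance from the TCP to the fingertips, in m); z points along the fingers, y is the direction in which the jaws open and shut (so a half turn about z gives the same grasp; the last joint's range is limited). The gripper opens to 85 mm and grips with 20 to 120 N. Pads are 22 mm wide; open, the fingers measure 114 mm over their backs; the gripper's body (76 mm by 85 mm) begins 54 mm behind the grasp point. The pads swing forward as they close: fully open they stand 13 mm farther back than shut.
Start: joints at [-12.473, 5.964, 5.575, 89.605, 0, 77.527], TCP at [0.6, 0, 0.304] pointing down, gripper open.
Joint ranges: [-171.21, 171.21], [-48.23, 106.86], [-62.78, 66.21], [-105.2, 120.99], [-86.42, 89.51], [-180, 180]. Speed limits (degrees/s): [127.2, 127.2, 147.25, 180, 180, 180].

INTERFACE

Orientations are given as [roll, pitch, yaw] about the fixed x, y, z axes, in that order (R = Rz(yaw) Ry(pitch) Rx(roll)).
In Python, from workcell import read_state, read_camera, camera_info, sign_off, finger_overhang gives the robot as it stands.
- The arm moves only by the shell command python3 -m creep 'ROWS' [FORCE]. ROWS is JSON, a list that holds one entry, the list of rows, each a list of 7 numbers: the opening, from 0 (shut) to 1 (fully open), then the shift along the tool's x, y, z in units of 0.04 m (1.0 is 0.04 m), then the turn, a rotation vector about the tool's x, y, z in units of 0.1 rad (1.0 is 0.1 rad). In form: [[[claw, x, y, z, wx, wy, wz], ...]]. A call has 1 to 20 rows; each row shifts and turns the commanded pose from where the row before left it, along the tool's axes as they then stand; what a row does not reach is not made up. A row lasts 1/12 s, in which the tool goes at most 41.7 mm and 7.16 degrees, less where a joint would pass 70% of its speed; a pose out of reach is approached as far as the arm can. A call with a number of a shift or a turn outside -1 to 1 is refused whole. A call with a gripper value outside its range is refused whole. The fingers move at their own pace and stop on an object; FORCE is the grip in N (left out, the last holds). Time passes only in rows, so rows that do not move let the fingers close. It gives the time, the measured TCP pose, the force and the opening at its end, in the units of the state.
- read_state(): the state, without advancing time (a new reading comes with each control period).
- read_camera(name): name is "scene" or "side" or "wrist"; returns the picture (384x512x3 uint8, red, green, blue); there is no depth.
- camera_info(name): a dict with "fx", "fy", "cx", "cy" (pixels), "T" (4x4, takes a point from camera to world coordinates); the wrist camera has in their place "hand_eye" (4x4, takes a point from camera to tool coordinates, whose origin is the TCP and whose axes are the flange's). Camera axes: x right, y down, z forward; pixel columns grow to the right and rows downward; lengths in m; the calibration is good to about 2 mm. A picture is of the moment at which its call begins: read the wrist's pose just before it. camera_info takes no time and is no camera call.
- sign_off(): hands the job in, once; it reports no verdict.
The state is a dict: "time_s": time; "q": joint angles; "joint_vel": joint speeds; "joint_torque": joint torques, N m; "position": TCP position; "eef_rot": TCP orientation; "ft_force": force on the tool from outside, world axes, zero at the start; "ft_torque": the same for the moment, N m; "width": finger opening in m.
Only numpy, scipy, OpenCV 4.12 (cv2) and the standard library are available. Lean on these libraries where they do the work, as an engineer would, in place of code of your own. Each camera call takes 0.05 s, during which the arm holds its last target. There are 200 camera calls.

TASK

With the fingertips, push the loose steel disc across the top of the aluminium fixture plate until it drops into the large round recess and lies flat in it; slide it only, never lift it. Then push the keeper arm by its upright post round over the disc until it meets its stop. Leave everything else on the plate and the table where it stands.

Things in the scene. Friction and masses are not known exactly. Their poses are not given: they have to be found in the camera images.
- fixture: Fixed aluminium plate 300 x 260 x 25 mm (its own x, y, z), lying on the table, with a row of small dark tapped holes (flat, look only) along its two short ends. Origin at the centre of its underside, z up; its top face is 25 mm above the origin. It cannot move.
- fixture_hole0 (a point): Centre of the mouth of the large round recess, level with the plate's top face, at (55, 0) mm in the plate's x, y. The recess is 48 mm in diameter and 9 mm deep with a flat, dull grey floor and a 1.5 mm chamfer. A second recess, 26 mm wide, at (105, -65) mm, is too small for the disc and stays empty.
- disc: Loose plain dark steel disc, 44 mm diameter, 14 mm thick, about 0.16 kg, lying flat on the plate's top face in its -x half at the start; a bright dot of 6 mm marks the centre of its top. Origin at the centre of its underside, z is its axis. Seated, it stands 5 mm proud of the plate.
- disc_center (a point): The centre of the disc, half-way up (7 mm above its underside).
- keeper (a joint): Swing of the steel keeper arm about its vertical pivot, rad: 0 = open, arm along the plate's +x; grows clockwise from above to 1.571 at its hard stop, arm along the plate's -y, over the large recess. Starts at 0 to 0.35; friction 0.06 N m (1.2 N at the post) keeps it where it is left.
- keeper_post (a point): Middle of the upright round post on the keeper arm by which it is pushed: 12 mm diameter, 50 mm from the pivot axis, rising from the arm's top (16 mm above the plate) to 48 mm above the plate; this point is 32 mm above the plate.
- pivot_axis (a point): Point on the pivot axis of the keeper arm at the plate's top face, at (55, 75) mm in the plate's x, y. The pivot boss is 26 mm wide and 27 mm high. The arm is a flat bar 85 mm long from this axis, 18 mm wide, its underside 8 mm and its top 16 mm above the plate: it clears the seated disc by 3 mm, not an unseated one.
- block_mid (a point): A plain steel gauge block 35 x 12 x 30 mm (its own x, y, z) standing on the plate near its +y or -y edge; point at its centre. Bystander.
- pin_mid (a point): A dark steel pin, 16 mm diameter, 35 mm tall, standing on the plate near the opposite edge from the block; point at its centre. Bystander.
- ringgauge_mid (a point): A steel ring 70 mm outside, 40 mm bore, 20 mm high, lying on the table to the robot's right; point at its centre. Bystander.
- jack_mid (a point): A dark steel spool-shaped jack, 44 mm wide, 50 mm tall, on the table to the robot's left; point at its centre. Bystander.
- driver_grip (a point): A screwdriver lying on the table to the robot's left; point on its handle. Bystander.
- spanner_grip (a point): A spanner lying on the table to the robot's right; point on its handle. Bystander.
Not all that is in view belongs to the job. What is shaped like the disc but pink is not meant.

How it is judged:
By the outcome, as a careful person would: the job done as asked, in the order asked, and still so for the second after the job is handed in, with the robot touching nothing.
It also fails if it takes over 64 s, if anything falls off the work surface, if the arm or the gripper's body presses on something with over 40 N, if the wrist force passes 120 N, or if a joint passes its speed limit or range.

## Working session

There is one attempt and no reset: what is moved stays moved. The work goes in short steps, Python scripts to look and compute and a shell command to move; the robot and the scene stay as the last step left them, time stands still between calls to the robot, and variables do not carry over. Pictures are saved under pics/ and viewed, about 8 in all and at most 12, crops included, and the job is handed in when it is done.

```bash
mkdir -p pics; ls; python3 - <<'E'
from workcell import *
import cv2,numpy as np
s=read_state();print(s);print(finger_overhang)
for n in("scene","side","wrist"):
    im=read_camera(n);cv2.imwrite(f"pics/a_{n}.png",im[:,:,::-1]);i=camera_info(n);print(n,{k:np.round(v,4).tolist() for k,v in i.items() if not isinstance(v,str)})
a=[cv2.imread(f"pics/a_{n}.png") for n in("scene","side")]
E
```

```text
pics
{'time_s': 0.0, 'q': array([-1.24736895e+01,  5.99974070e+00,  5.52710077e+00,  8.96048618e+01,
       -1.39933174e-03,  7.75263191e+01]), 'joint_vel': array([-0.02673904,  0.1758673 ,  0.09644257,  0.13476285, -0.02148865,
        0.01205375]), 'joint_torque': array([ 7.03431251e-04, -5.56934094e+01,  5.03644359e+01,  1.70058967e-02,
       -2.22691165e-04, -8.28643181e-07]), 'position': array([5.99759809e-01, 5.27263176e-05, 3.03111193e-01]), 'eef_rot': array([-1.79924025e+02, -1.53733785e-02,  8.99999821e+01]), 'ft_force': array([0.63863192, 0.67178983, 0.44678784]), 'ft_torque': array([ 0.04782443,  0.0118482 , -0.0262751 ]), 'width': 0.08537910300466935}
0.0726
scene {'fx': 354.6978, 'fy': 354.6978, 'cx': 256.9301, 'cy': 194.4655, 'T': [[0.8744, 0.3506, -0.3354, 0.9313], [0.485, -0.6139, 0.6228, -0.7955], [0.0125, -0.7073, -0.7068, 0.9477], [0.0, 0.0, 0.0, 1.0]]}
side {'fx': 462.7319, 'fy': 462.7319, 'cx': 256.8917, 'cy': 194.6498, 'T': [[-0.9958, -0.0541, 0.074, 0.3852], [-0.0915, 0.5388, -0.8374, 1.2149], [0.0055, -0.8407, -0.5415, 0.8549], [0.0, 0.0, 0.0, 1.0]]}
wrist {'fx': 322.3507, 'fy': 322.3507, 'cx': 256.5661, 'cy': 189.8117, 'hand_eye': [[-0.0001, -0.9444, -0.3289, 0.0845], [1.0, -0.0, -0.0002, 0.0008], [0.0001, -0.3289, 0.9444, -0.0699], [0.0, 0.0, 0.0, 1.0]]}
```

View pics/a_scene.png

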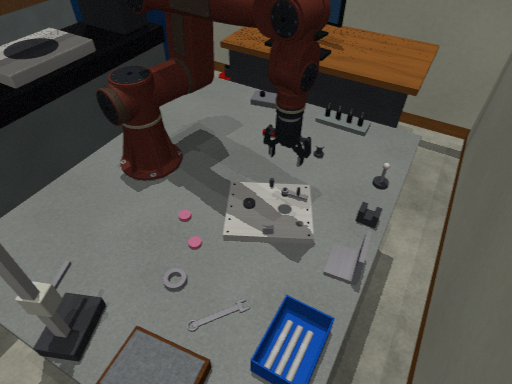

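View pics/a_wrist.png

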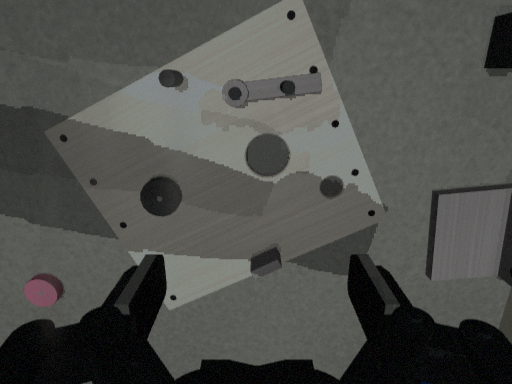

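View pics/a_side.png

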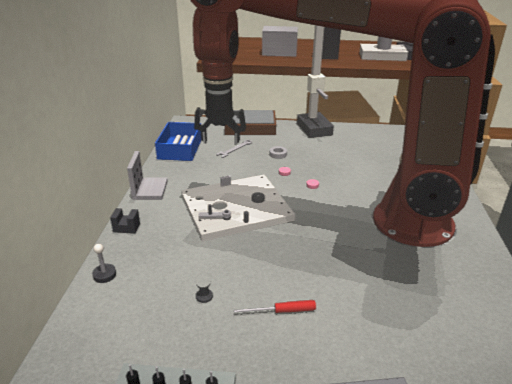

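The wrist view has everything: disc with dot (161,196), large recess (268,155), pivot boss (235,93), post (288,87), pin (172,78) and block (265,261). The pink discs, at (42,291) in the wrist view and (185,215) and (194,242) in the scene view, are decoys because the wanted disc is dark steel with a bright dot. Next I measure and check with a crop.

```bash
cat > h.py <<'E'
from workcell import *
import cv2,numpy as np
from scipy.spatial.transform import Rotation as R
def pose(s):
    T=np.eye(4);T[:3,:3]=R.from_euler('xyz',s['eef_rot'],degrees=True).as_matrix();T[:3,3]=s['position'];return T
def camT(n,s): 
    i=camera_info(n);return pose(s)@np.array(i['hand_eye']) if n=='wrist' else np.array(i['T'])
def ray(n,s,uv,z):
    i=camera_info(n);T=camT(n,s);d=T[:3,:3]@[(uv[0]-i['cx'])/i['fx'],(uv[1]-i['cy'])/i['fy'],1]
    return T[:3,3]+d*(z-T[2,3])/d[2]
def proj(n,s,p):
    i=camera_info(n);c=np.linalg.inv(camT(n,s))@np.r_[p,1];return np.array([i['fx']*c[0]/c[2]+i['cx'],i['fy']*c[1]/c[2]+i['cy']])
def shot(n,name):
    s=read_state();im=read_camera(n)[:,:,::-1].copy();cv2.imwrite(f'pics/{name}.png',im);return s,im
E
python3 - <<'E'
from h import *
s=read_state();im=cv2.imread('pics/a_wrist.png');g=cv2.cvtColor(im,6)
def blob(x,y,r,lo,hi,inv=True):
    w=g[y-r:y+r,x-r:x+r];m=((w>=lo)&(w<=hi)).astype('uint8')
    n,l,st,c=cv2.connectedComponentsWithStats(m);k=max(range(1,n),key=lambda k:st[k,4]);
    cs,_=cv2.findContours((l==k).astype('uint8'),0,1);e=cv2.fitEllipse(max(cs,key=len));return np.array(e[0])+[x-r,y-r],e[1],st[k,4]
print(g[196,140:185:4],g[155,240:300:4],g[190:204,155:168].max(1))
d=blob(161,196,30,0,45);print('disc',d)
dot=g[190:206,152:170].astype(float);yy,xx=np.mgrid[190:206,152:170];w=np.clip(dot-60,0,None);print('dot',(xx*w).sum()/w.sum(),(yy*w).sum()/w.sum())
crop=im[50:290,130:360];cv2.imwrite('pics/crop.png',cv2.resize(crop,None,fx=2.4,fy=2.4,interpolation=2))
for n,uv,z in[('disc',(160,198),.039),('recess',(268,155),.025),('pivot',(235,93),.052),('post',(288,86),.073),('pin',(170,76),.06),('block',(267,255),.055),('cTop',(302,-3),.025),('cL',(45,132),.025),('cB',(170,310),.025),('cR',(385,208),.025)]:print(n,ray('wrist',s,uv,z).round(4))
E
```

```text
[53 18 31 27 28 48 35 43 47 44 42 84] [133 119  65  62  63  67  63  63  63  63  65  60  72 133 135] [44 41 41 37 42 40 54 62 66 66 65 50 41 42]
disc (array([160.02454185, 195.99149704]), (37.92929458618164, 38.64395523071289), np.int32(1096))
dot 159.29166666666666 198.70833333333334
disc [ 0.4933 -0.0414  0.039 ]
recess [0.6129 0.004  0.025 ]
pivot [0.5798 0.0707 0.052 ]
post [0.6283 0.0776 0.073 ]
pin [0.521 0.086 0.06 ]
block [ 0.6121 -0.1038  0.055 ]
cTop [0.6434 0.1567 0.025 ]
cL [0.3724 0.0293 0.025 ]
cB [ 0.4865 -0.204   0.025 ]
cR [ 0.7501 -0.059   0.025 ]
```

View pics/crop.png

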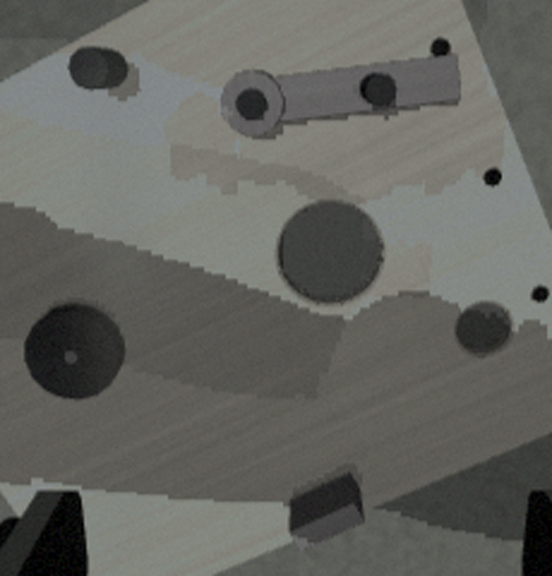

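Crop confirms it: the dark disc has its bright dot at wrist pixel (159,199), and the big recess is at (267.5,154.6). Sizes agree: the plate edge measures 0.300 m, pivot to recess 74.5 mm, and post radius 49 mm. The plate yaw is about 27° and the keeper about 0.33 rad.

Next I go behind the disc on the push line (21°), with the fingers about 30 mm apart so they cradle it.

```bash
python3 -m creep '[[[0.35,-0.36,-0.93,0,0,0,0],[0.35,-0.36,-0.93,0,0,0,0],[0.35,-0.36,-0.93,0,0,0,0],[0.35,-0.36,-0.93,0,0,0,0],[0.35,0,0,0,0,0,1],[0.35,0,0,0,0,0,1],[0.35,0,0,0,0,0,1],[0.35,0,0,0,0,0,1],[0.35,0,0,0,0,0,1],[0.35,0,0,0,0,0,1],[0.35,0,0,0,0,0,1],[0.35,0,0,0,0,0,1],[0.35,0,0,0,0,0,1],[0.35,0,0,0,0,0,1],[0.35,0,0,0,0,0,1],[0.35,0,0,0,0,0,1],[0.35,0,0,0,0,0,0],[0.35,0,0,0,0,0,0]]]' 20; python3 -c "
from h import *;print(read_state())"
```

```text
time_s: 1.65
position: [0.4512, -0.0576, 0.3038]
eef_rot: [-180.0, 0.0, 21.4]
ft_force: [-0.2, 0.8, 0.3]
width: 0.0301
{'time_s': 1.65, 'q': array([-2.38268570e+01, -1.96156044e+01, -1.81720587e+01,  9.14492744e+01,
        7.11467273e-05,  1.34751656e+02]), 'joint_vel': array([ 0.04295767, -0.00865939,  0.00345128, -0.01828447,  0.04355056,
       -1.50860689]), 'joint_torque': array([-3.16303951e-03, -3.31399977e+01,  5.02259839e+01,  2.95050762e-03,
       -2.02919055e-04,  5.83879352e-01]), 'position': array([ 0.45117442, -0.0575691 ,  0.30379053]), 'eef_rot': array([-1.79995882e+02,  3.98268146e-03,  2.14214871e+01]), 'ft_force': array([-0.17642517,  0.77277157,  0.26888951]), 'ft_torque': array([-0.02284347, -0.03955318,  0.01401661]), 'width': 0.030060115190549415}
```

```bash
python3 -m creep '[[[0.35,0,0,0.9,0,0,0],[0.35,0,0,0.9,0,0,0],[0.35,0,0,0.9,0,0,0],[0.35,0,0,0.9,0,0,0],[0.35,0,0,0.8,0,0,0],[0.35,0,0,0.4,0,0,0],[0.35,0,0,0,0,0,0],[0.35,0,0,0,0,0,0],[0.35,0,0,0,0,0,0]]]'; python3 -c "
from h import *
s,im=shot('wrist','b');print(s['position'],s['ft_force'],s['width'])
cv2.imwrite('pics/b2.png',cv2.resize(im,None,fx=1.5,fy=1.5))"
```

```text
time_s: 2.4
position: [0.452, -0.0579, 0.1135]
eef_rot: [179.9, -0.1, 21.3]
ft_force: [0.8, -0.7, 0.2]
width: 0.0302
[ 0.45201191 -0.05794649  0.113528  ] [ 0.84389545 -0.71003636  0.17302083] 0.030196003375354965
```

View pics/b2.png

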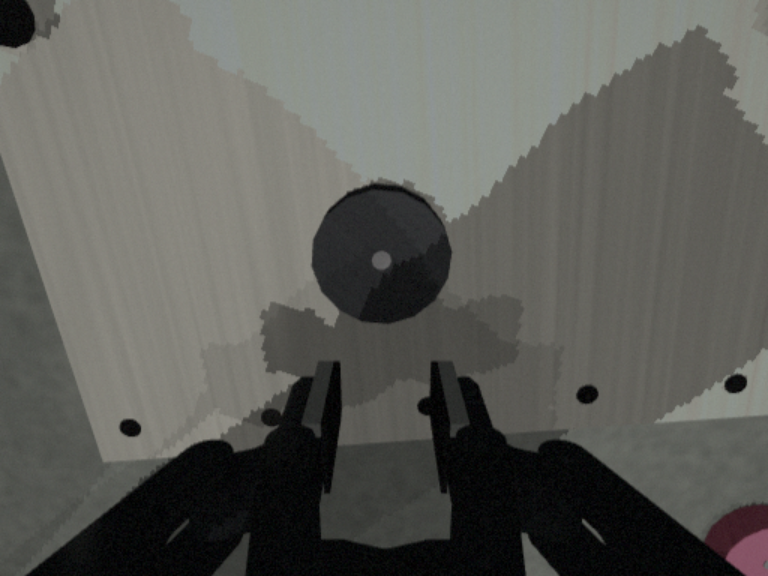

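The disc dot is at (254,173) in the raw image and the fingers straddle column 257, so it is centred. Next I lower to just above the plate, feeling for contact.

```bash
python3 -c "
from h import *
s=read_state();print(ray('wrist',s,(254,173.3),.039))"
python3 -m creep '[[[0.35,0,0,0.15,0,0,0],[0.35,0,0,0.1,0,0,0],[0.35,0,0,0.05,0,0,0],[0.35,0,0,0,0,0,0],[0.35,0,0,0,0,0,0],[0.35,0,0,0,0,0,0]]]'
python3 -m creep '[[[0.35,0,0,0.025,0,0,0],[0.35,0,0,0.025,0,0,0],[0.35,0,0,0,0,0,0],[0.35,0,0,0,0,0,0]]]'
```

```text
[ 0.49250527 -0.0418372   0.039     ]
time_s: 2.95
position: [0.4513, -0.0576, 0.1]
eef_rot: [180.0, -0.0, 21.2]
ft_force: [0.8, 0.5, 0.6]
width: 0.0304
time_s: 3.28
position: [0.4512, -0.0576, 0.0979]
eef_rot: [-180.0, -0.0, 21.2]
ft_force: [-0.5, -0.6, -0.1]
width: 0.0298
```

```bash
for i in 1; do python3 -m creep '[[[0.35,0,0,0.025,0,0,0],[0.35,0,0,0.025,0,0,0],[0.35,0,0,0,0,0,0],[0.35,0,0,0,0,0,0]]]'; python3 -m creep '[[[0.35,0,0,0.025,0,0,0],[0.35,0,0,0.025,0,0,0],[0.35,0,0,0,0,0,0],[0.35,0,0,0,0,0,0]]]';done
```

```text
time_s: 3.62
position: [0.4514, -0.0577, 0.0972]
eef_rot: [180.0, -0.0, 21.3]
ft_force: [-6.3, 2.3, 14.2]
width: 0.0303
time_s: 3.95
position: [0.4515, -0.0577, 0.097]
eef_rot: [180.0, -0.0, 21.3]
ft_force: [-15.8, 5.0, 35.2]
width: 0.0297
```

Contact is at TCP z≈0.0975, so the overhang is confirmed. I raise to about 3 mm above the plate and push.

```bash
python3 -m creep '[[[0.35,0,0,-0.1,0,0,0],[0.35,0,0,-0.06,0,0,0],[0.35,0,0.02,0,0,0,0],[0.35,0.15,0,0,0,0,0],[0.35,0.15,0,0,0,0,0],[0.35,0.15,0,0,0,0,0],[0.35,0.15,0,0,0,0,0],[0.35,0.15,0,0,0,0,0],[0.35,0.15,0,0,0,0,0],[0.35,0.15,0,0,0,0,0],[0.35,0.15,0,0,0,0,0],[0.35,0.15,0,0,0,0,0],[0.35,0.15,0,0,0,0,0],[0.35,0.15,0,0,0,0,0],[0.35,0.15,0,0,0,0,0],[0.35,0.1,0,0,0,0,0],[0.35,0.05,0,0,0,0,0],[0.35,0,0,0,0,0,0],[0.35,0,0,0,0,0,0]]]'; python3 - <<'E'
from h import *
s,im=shot('wrist','c');print(s['position'],s['ft_force'])
cv2.imwrite('pics/c2.png',im)
E
```

```text
time_s: 5.53
position: [0.5243, -0.03, 0.1004]
eef_rot: [180.0, -0.0, 21.3]
ft_force: [0.3, 0.2, 0.2]
width: 0.0294
[ 0.52433301 -0.03004472  0.10039206] [0.33279042 0.19447875 0.24877443]
```

View pics/c2.png

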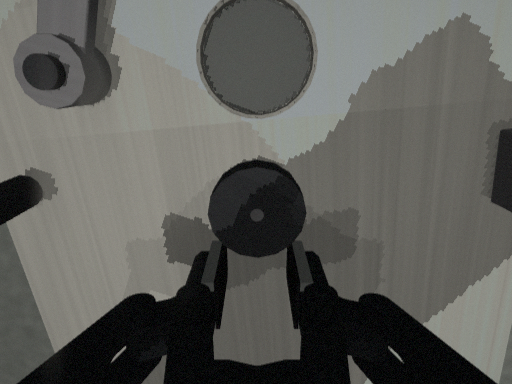

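The disc is nested between the tips with its dot at (257,215). The recess at (257,56) is dead ahead. I compute the remaining distance.

```bash
python3 - <<'E'
from h import *
s=read_state();a=ray('wrist',s,(257,215),.039);b=ray('wrist',s,(257,56.5),.025);print(a,b);R_=pose(s)[:3,:3]
print('tool-frame remaining mm',(R_.T@(b-a)*1000).round(1),(R_.T@(a-s['position'])*1000).round(1))
E
```

```text
[ 0.5505442  -0.02068973  0.039     ] [0.61193958 0.00317268 0.025     ]
tool-frame remaining mm [65.9  0.  14. ] [27.9  0.7 61.4]
```

```bash
python3 -m creep '[[[0.35,0.1,0,0,0,0,0],[0.35,0.15,0,0,0,0,0],[0.35,0.15,0,0,0,0,0],[0.35,0.15,0,0,0,0,0],[0.35,0.15,0,0,0,0,0],[0.35,0.15,0,0,0,0,0],[0.35,0.15,0,0,0,0,0],[0.35,0.15,0,0,0,0,0],[0.35,0.1,0,0,0,0,0],[0.35,0.05,0,0,0,0,0],[0.35,0.05,0,0,0,0,0],[0.35,0.05,0,0,0,0,0],[0.35,0.05,0,0,0,0,0],[0.35,0.05,0,0,0,0,0],[0.35,0.05,0,0,0,0,0],[0.35,0.05,0,0,0,0,0],[0.35,0.025,0,0,0,0,0],[0.35,0,0,0,0,0,0],[0.35,0,0,0,0,0,0]]]'; python3 - <<'E'
from h import *
s,im=shot('wrist','d');print(s['position'],s['ft_force'])
E
```

```text
time_s: 7.17
position: [0.5849, -0.0065, 0.1002]
eef_rot: [180.0, -0.0, 21.3]
ft_force: [0.0, -0.5, -0.3]
width: 0.0301
[ 0.58488148 -0.00647727  0.10022485] [ 0.03512781 -0.45182776 -0.28877834]
```

View pics/d.png

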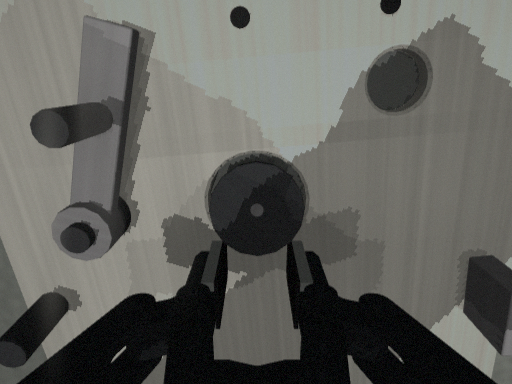

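```bash
python3 - <<'E'
from h import *
s=read_state();p=pose(s)
for z in(.030,.039):
  a=ray('wrist',s,(257,210.5),z);print(z,(p[:3,:3].T@(a-p[:3,3])*1000).round(1),a)
im=cv2.imread('pics/d.png')[130:275,185:330];cv2.imwrite('pics/d2.png',cv2.resize(im,None,fx=4,fy=4,interpolation=2))
E
```

```text
0.03 [26.3  0.8 70.3] [0.60969898 0.00235085 0.03      ]
0.039 [30.1  0.7 61.3] [0.61322395 0.00374236 0.039     ]
```

View pics/d2.png

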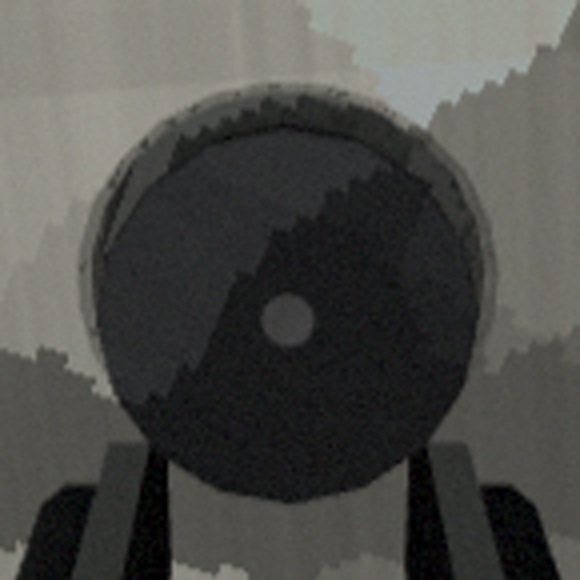

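The disc is tipped: the front is in and the rear still on the rim. I nudge a few mm more.

```bash
python3 -m creep '[[[0.35,0.025,0,0,0,0,0],[0.35,0.025,0,0,0,0,0],[0.35,0.025,0,0,0,0,0],[0.35,0.025,0,0,0,0,0],[0.35,0,0,0,0,0,0],[0.35,0,0,0,0,0,0]]]'; python3 - <<'E'
from h import *
s,im=shot('wrist','e');print(s['position'],s['ft_force'])
cv2.imwrite('pics/e2.png',cv2.resize(im[100:300,130:380],None,fx=3,fy=3,interpolation=2))
E
```

```text
time_s: 7.72
position: [0.5886, -0.0051, 0.1003]
eef_rot: [180.0, -0.0, 21.2]
ft_force: [-0.6, -0.5, 0.6]
width: 0.03
[ 0.58856162 -0.00506642  0.10032602] [-0.60997832 -0.47455241  0.6313859 ]
```

View pics/e2.png

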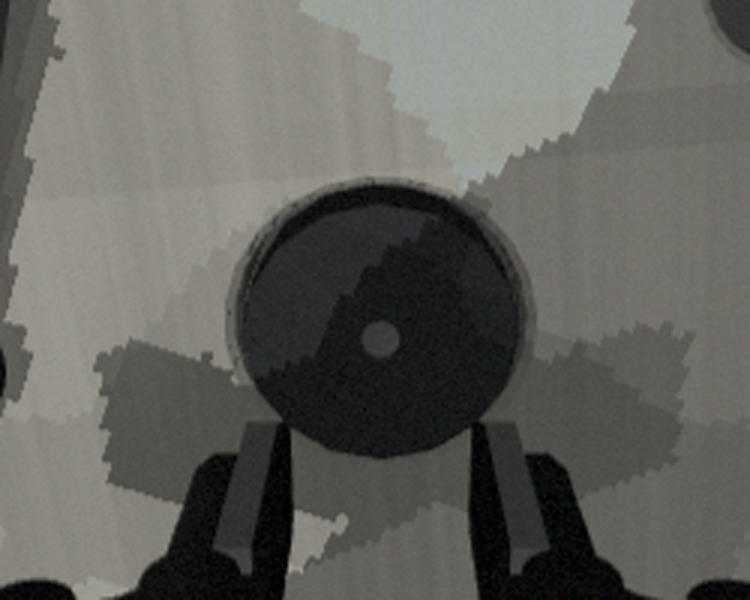

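```bash
python3 - <<'E'
from h import *
s=read_state();p=pose(s)
im=cv2.imread('pics/e.png');g=cv2.cvtColor(im,6)
# predicted outlines around recess estimated from ring in this picture: ring extents
for z in(.030,.034,.039):
  a=ray('wrist',s,(256.7,213.3),z);print(z,(p[:3,:3].T@(a-p[:3,3])*1000).round(1))
# ring outer (chamfer 51 mm dia): front (375,178), left (225,310), right (537,310) in crop px
for c in((377,178),(226,310),(537,310),(300,420),(380,457),(380,203),(240,320),(523,320)):
  uv=(c[0]/3+130,c[1]/3+100);print(c,[(p[:3,:3].T@(ray('wrist',s,uv,z)-p[:3,3])*1000)[:2].round(1).tolist() for z in(.025,.030,.039)])
E
```

```text
0.03 [24.9  0.6 70.3]
0.034 [26.6  0.6 66.3]
0.039 [28.8  0.6 61.3]
(377, 178) [[49.8, 0.1], [51.0, 0.2], [53.2, 0.2]]
(226, 310) [[28.0, -24.2], [30.0, -23.4], [33.5, -21.9]]
(537, 310) [[28.0, 25.9], [29.9, 25.1], [33.5, 23.5]]
(300, 420) [[8.1, -12.8], [10.8, -12.4], [15.6, -11.6]]
(380, 457) [[1.0, 0.6], [3.9, 0.6], [9.2, 0.6]]
(380, 203) [[45.8, 0.6], [47.2, 0.6], [49.6, 0.6]]
(240, 320) [[26.2, -22.1], [28.3, -21.3], [32.0, -19.9]]
(523, 320) [[26.2, 23.8], [28.3, 23.0], [31.9, 21.5]]
```

Numbers fit a flat, seated disc: with its top at z=0.030 the disc measures 44.3 mm across, centred within 1 mm of the recess, and the fingers feel no force. I now back off, rise, and turn the tool so the fingers can straddle the post. That view will also re-check the seat.

```bash
python3 -m creep '[[[0.35,-0.15,0,0,0,0,0],[0.35,-0.15,0,0,0,0,0],[0.35,0,0,-0.9,0,0,0],[0.35,0,0,-0.9,0,0,0],[0.35,0,0,-0.9,0,0,0],[0.35,0,0,-0.9,0,0,0],[0.35,0.66,-0.52,0,0,0,0],[0.35,0.66,-0.52,0,0,0,0],[0.35,0.66,-0.52,0,0,0,0],[0.3,0,0,0,0,0,-1],[0.3,0,0,0,0,0,-1],[0.3,0,0,0,0,0,-1],[0.3,0,0,0,0,0,-1],[0.3,0,0,0,0,0,-1],[0.3,0,0,0,0,0,-1],[0.3,0,0,0,0,0,-1],[0.3,0,0,0,0,0,-1],[0.3,0,0,0,0,0,-1],[0.3,0,0,0,0,0,-1],[0.3,0,0,0,0,0,-1]]]'
python3 -m creep '[[[0.3,0,0,0,0,0,-1],[0.3,0,0,0,0,0,-1],[0.3,0,0,0,0,0,-1],[0.3,0,0,0,0,0,-1],[0.3,0,0,0,0,0,-1],[0.3,0,0,0,0,0,-1],[0.3,0,0,0,0,0,-1],[0.3,0,0,0,0,0,-1],[0.3,0,0,0,0,0,-1],[0.3,0,0,0,0,0,-1],[0.3,0,0,0,0,0,-1],[0.3,0,0,0,0,0,-0.9],[0.3,0,0,0,0,0,0],[0.3,0,0,0,0,0,0],[0.3,0,0,0,0,0,0]]]'; python3 - <<'E'
from h import *
s,im=shot('wrist','f');print(s['position'],s['eef_rot'],s['q'][5])
cv2.imwrite('pics/f2.png',cv2.resize(im,None,fx=1.5,fy=1.5))
E
```

```text
time_s: 9.43
position: [0.6281, 0.0771, 0.2444]
eef_rot: [180.0, -0.0, 84.5]
ft_force: [0.4, -0.4, -0.7]
width: 0.0258
time_s: 10.68
position: [0.6283, 0.0773, 0.2443]
eef_rot: [180.0, 0.0, 152.3]
ft_force: [-0.7, -0.3, -1.1]
width: 0.0256
[0.6283389  0.07728124 0.24434693] [1.79997599e+02 3.01893851e-03 1.52273104e+02] 22.925423564045065
```

View pics/f2.png

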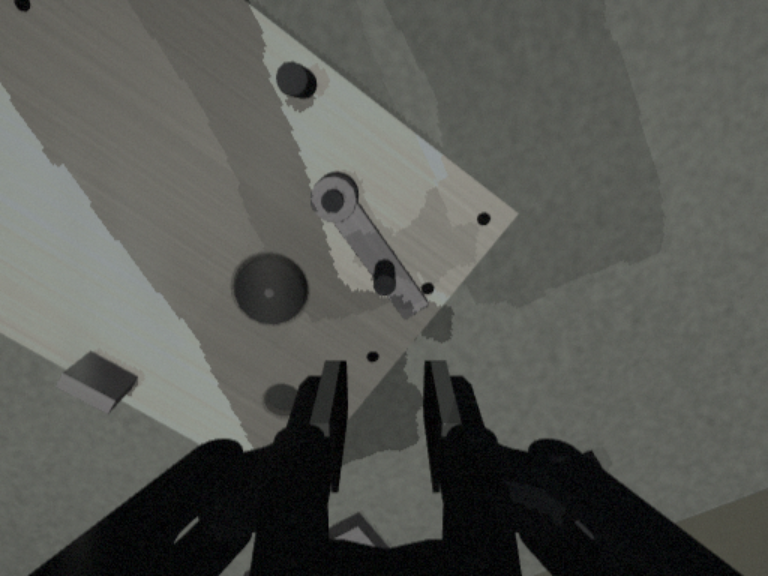

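```bash
python3 - <<'E'
from h import *
s=read_state();p=pose(s)
for n,uv,z in[('post',(384,284),.073),('pivot',(333,200.5),.052),('dot',(269,293.5),.030),('dot',(269,293.5),.039)]:
  w=ray('wrist',s,np.array(uv)/1.5,z);print(n,z,w.round(4),((p[:3,:3].T@(w-p[:3,3]))*1000).round(1))
im=cv2.imread('pics/f.png')[155:230,140:220];cv2.imwrite('pics/f3.png',cv2.resize(im,None,fx=7,fy=7,interpolation=2))
E
```

```text
post 0.073 [0.6278 0.0772 0.073 ] [  0.4  -0.4 171.3]
pivot 0.052 [0.5791 0.0716 0.052 ] [ 41.  -28.  192.3]
dot 0.03 [0.6131 0.0034 0.03  ] [-20.8 -72.6 214.3]
dot 0.039 [0.6112 0.007  0.039 ] [-17.4 -70.3 205.3]
```

View pics/f3.png

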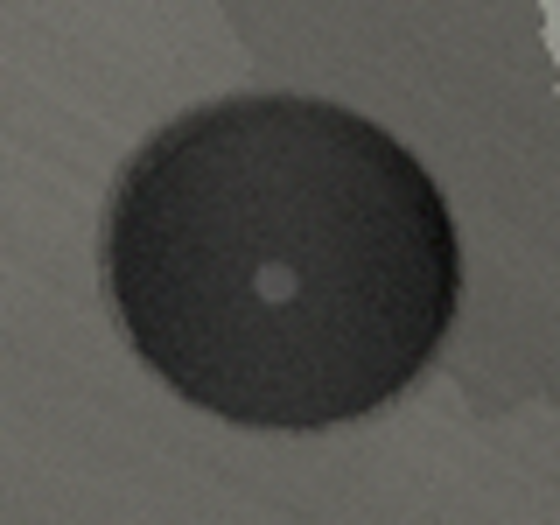

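The seat is confirmed from above: dot on the z=0.030 plane at (0.6131, 0.0034), recess at (0.6125, 0.0043), and an even ring around the disc. The post is under the tool to within 0.5 mm. I descend to straddle it and work out the arc.

```bash
python3 -m creep '[[[0.3,0,0,0.9,0,0,0],[0.3,0,0,0.9,0,0,0],[0.3,0,0,0.9,0,0,0],[0.3,0,0,0.34,0,0,0],[0.3,0,0,0.1,0,0,0],[0.3,0,0,0,0,0,0],[0.3,0,0,0,0,0,0]]]'; python3 - <<'E'
from h import *
a=np.radians(np.arange(7,-79,-5.));P=.05*np.c_[np.cos(a),np.sin(a),0*a]
d=np.diff(P,axis=0)@pose(read_state())[:3,:3]/.04
print(np.c_[np.degrees(a[1:]),d[:,:2]].round(3))
E
```

```text
time_s: 11.32
position: [0.6297, 0.0773, 0.121]
eef_rot: [179.9, 0.1, 152.4]
ft_force: [0.5, 0.7, 1.6]
width: 0.0249
[[ 2.00e+00 -5.80e-02 -9.20e-02]
 [-3.00e+00 -5.00e-02 -9.70e-02]
 [-8.00e+00 -4.10e-02 -1.01e-01]
 [-1.30e+01 -3.20e-02 -1.04e-01]
 [-1.80e+01 -2.30e-02 -1.07e-01]
 [-2.30e+01 -1.30e-02 -1.08e-01]
 [-2.80e+01 -4.00e-03 -1.09e-01]
 [-3.30e+01  6.00e-03 -1.09e-01]
 [-3.80e+01  1.50e-02 -1.08e-01]
 [-4.30e+01  2.40e-02 -1.06e-01]
 [-4.80e+01  3.40e-02 -1.04e-01]
 [-5.30e+01  4.20e-02 -1.00e-01]
 [-5.80e+01  5.10e-02 -9.60e-02]
 [-6.30e+01  5.90e-02 -9.20e-02]
 [-6.80e+01  6.70e-02 -8.60e-02]
 [-7.30e+01  7.40e-02 -8.00e-02]
 [-7.80e+01  8.10e-02 -7.30e-02]]
```

```bash
python3 -m creep '[[[0.3,-0.06,-0.09,0,0,0,0],[0.3,-0.05,-0.1,0,0,0,0],[0.3,-0.04,-0.1,0,0,0,0],[0.3,-0.03,-0.1,0,0,0,0],[0.3,-0.02,-0.11,0,0,0,0],[0.3,-0.01,-0.11,0,0,0,0],[0.3,0,-0.11,0,0,0,0],[0.3,0,-0.11,0,0,0,0],[0.3,0.01,-0.11,0,0,0,0],[0.3,0.02,-0.11,0,0,0,0],[0.3,0.03,-0.1,0,0,0,0],[0.3,0.04,-0.1,0,0,0,0],[0.3,0.05,-0.1,0,0,0,0],[0.3,0.06,-0.09,0,0,0,0],[0.3,0,0,0,0,0,0],[0.3,0,0,0,0,0,0],[0.3,0,0,0,0,0,0]]]'
python3 -m creep '[[[0.3,0.035,-0.043,0,0,0,0],[0.3,0.035,-0.043,0,0,0,0],[0.3,0,0,0,0,0,0],[0.3,0,0,0,0,0,0],[0.3,0,0,0,0,0,0]]]'
```

```text
time_s: 12.73
position: [0.6017, 0.0264, 0.1186]
eef_rot: [-180.0, -0.0, 152.4]
ft_force: [-0.0, 0.4, -0.9]
width: 0.0256
time_s: 13.15
position: [0.5977, 0.0246, 0.1187]
eef_rot: [-180.0, -0.0, 152.5]
ft_force: [0.5, 0.2, 0.9]
width: 0.0257
```

```bash
python3 -m creep '[[[0.3,0.035,-0.043,0,0,0,0],[0.3,0.035,-0.043,0,0,0,0],[0.3,0,0,0,0,0,0],[0.3,0,0,0,0,0,0],[0.3,0,0,0,0,0,0]]]'
python3 -m creep '[[[0.3,0.02,-0.025,0,0,0,0],[0.3,0.02,-0.025,0,0,0,0],[0.3,0,0,0,0,0,0],[0.3,0,0,0,0,0,0],[0.3,0,0,0,0,0,0]]]'
python3 - <<'E'
from h import *
s,im=shot('wrist','g');print(s['position'],s['ft_force'])
cv2.imwrite('pics/g2.png',im)
E
```

```text
time_s: 13.57
position: [0.5936, 0.0228, 0.1187]
eef_rot: [-180.0, -0.0, 152.4]
ft_force: [0.1, 0.6, -0.1]
width: 0.0256
time_s: 13.98
position: [0.5922, 0.0223, 0.1189]
eef_rot: [179.9, 0.1, 152.5]
ft_force: [6.1, 4.2, -3.2]
width: 0.0258
[0.59216724 0.02229059 0.11888929] [ 6.05383871  4.1711006  -3.15845204]
```

View pics/g2.png

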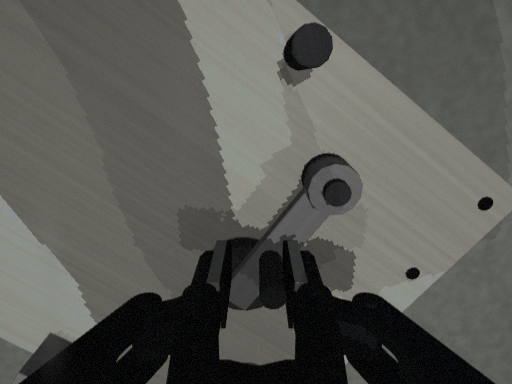

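The force has jumped to about 7 N, against 1.2 N of friction, and the arm lies over the disc. I nudge 1 mm to confirm the hard stop, then unload and rise.

```bash
python3 -m creep '[[[0.3,0.02,-0.025,0,0,0,0],[0.3,0,0,0,0,0,0],[0.3,0,0,0,0,0,0],[0.3,0,0,0,0,0,0]]]'
python3 -m creep '[[[0.3,-0.06,0.075,0,0,0,0],[0.3,-0.06,0.075,0,0,0,0],[0.3,0,0,0,0,0,0],[0.3,0,0,0,0,0,0],[0.3,0,0,-0.5,0,0,0],[0.3,0,0,-0.9,0,0,0],[0.3,0,0,-0.9,0,0,0],[0.3,0,0,-0.9,0,0,0],[0.3,0,0,-0.5,0,0,0],[0.3,0,0,0,0,0,0],[0.3,0,0,0,0,0,0],[0.3,0,0,0,0,0,0]]]'
python3 - <<'E'
from h import *
s,im=shot('wrist','h');print(s['position'],s['ft_force'])
s2,sc=shot('scene','h_scene');
cv2.imwrite('pics/h2.png',np.hstack([im[:, :400],cv2.resize(sc[150:300,150:370],(400,384)) if 0 else cv2.resize(sc[160:260,200:330],(400,384))]))
E
```

```text
time_s: 14.37
position: [0.5917, 0.0222, 0.1191]
eef_rot: [179.8, 0.2, 152.5]
ft_force: [10.7, 6.5, -4.4]
width: 0.0256
time_s: 15.37
position: [0.5969, 0.0243, 0.2656]
eef_rot: [-180.0, -0.1, 152.4]
ft_force: [-1.2, -0.6, -1.0]
width: 0.0255
[0.59689003 0.02434782 0.26563105] [-1.24406405 -0.61766193 -0.98985413]
```

The viewer limit is reached, so I check numerically: post, arm, disc, pin and block against their expected places.

```bash
python3 - <<'E'
from h import *
s=read_state();im=cv2.imread('pics/h.png');g=cv2.cvtColor(im,6)
def blobs(uv,r,th):
    x,y=np.round(uv).astype(int);x0,y0=max(x-r,0),max(y-r,0);w=g[y0:y+r,x0:x+r];n,l,st,c=cv2.connectedComponentsWithStats((w<th).astype('uint8'))
    return [(np.round(c[k]+[x0,y0],1).tolist(),st[k].tolist()[2:]) for k in range(1,n) if st[k,4]>40]
for n,P in dict(post=(.6019,.0265,.073),pivot=(.5794,.0711,.052),disc=(.6128,.004,.030),pin=(.521,.086,.06),block=(.6121,-.1038,.055)).items():
    uv=proj('wrist',s,P);print(n,uv.round(1),blobs(uv,28,48))
# keeper angle from the bar's straight edges
l=cv2.createLineSegmentDetector().detect(g)[0][:,0]
a=proj('wrist',s,(.5794,.0711,.041))
for q in l:
    L=np.hypot(q[2]-q[0],q[3]-q[1])
    if L>25 and np.linalg.norm((q[:2]+q[2:])/2-a)<75:
        u,v=ray('wrist',s,q[:2],.041),ray('wrist',s,q[2:],.041);d=v-u;print(q.round(0),round(L),'deg',round(np.degrees(np.arctan2(d[1],d[0]))%180-180,1),'off-pivot mm',round(1e3*np.cross(d[:2],(.5794-u[0],.0711-u[1]))/np.linalg.norm(d[:2])*1.,1))
E
```

```text
post [261.7 186.7] [([240.7, 175.8], [25, 33, 267]), ([255.9, 191.9], [34, 41, 565])]
pivot [294.8 135.2] [([284.3, 122.6], [20, 19, 68]), ([293.3, 133.7], [14, 15, 150])]
disc [246.2 192. ] [([245.2, 187.0], [45, 47, 1121])]
pin [281.4  63. ] [([276.4, 60.5], [20, 21, 242])]
block [148.1 247.8] [([140.1, 242.7], [37, 29, 476])]
[253. 165. 274. 136.] 36 deg -63.2 off-pivot mm -12.9
[260. 159. 232. 195.] 45 deg -65.1 off-pivot mm 9.0
[402. 141. 230.   1.] 221 deg -153.9 off-pivot mm 53.3
[228. 137. 233. 166.] 29 deg -18.6 off-pivot mm 59.4
[293. 147. 268. 179.] 40 deg -64.2 off-pivot mm -7.7
[277. 137. 261. 158.] 27 deg -64.0 off-pivot mm 9.7<stdin>:14: DeprecationWarning: Arrays of 2-dimensional vectors are deprecated. Use arrays of 3-dimensional vectors instead. (deprecated in NumPy 2.0)
```

The bar edges lie at -64.0° to -65.1°. The plate's long edge gives yaw 26.1°, so the stop should be at -63.9°, and they agree. Bystanders are in place and the robot is clear at z=0.266.

```bash
python3 -c "
from workcell import *
print(sign_off())"
```

```text
the job is handed in; nothing more can be done
None
```

I slid the disc into the large recess with the fingertips and never lifted it. Then I straddled the keeper post and swung the arm over the disc to its stop, backed off and rose clear. I handed the job in at about 15.4 s of the 64 s allowed.

**Checks that passed**
- **Disc seat:** Before the keeper moved, the dot taken at seated height (z = 0.030) lay within about 1 mm of the recess centre. At unseated height it would have been about 3 mm off.
- **Keeper stop:** The force on the post rose from about 0 to 13 N within roughly 2 mm of pushing. The arm measures about -64.3°, against about -63.9° expected from the plate's edge.
- **Bystanders:** The pin was found within a few pixels of its predicted place and the block about 10 pixels off, which I put down to rough predictions. I did not re-measure the ring, jack, screwdriver and spanner, but the robot never went near them.
- **Contact:** Feeling for the plate, the fingertips pressed on it with about 39 N at the wrist.

**Not confirmed by eye:** The viewer's 12-picture limit was reached, so the last picture was checked only by numbers. In it the post's dark blob merged with its neighbours, so I judged the keeper angle from the arm's straight edges instead.

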